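# Seat the napkin ring on its marked step

## Task

Three wooden napkin rings of different sizes lie on the worktop beside the stepped, tapered wooden ring stand. Take the middle-sized ring, the one that fits the marked (middle) step with the two dark lines just below it, and slide it over the tip and down the stand until it stops level on that step, then let go only once it is down. Leave the small and the large ring where they are.

Things in the scene. Friction and masses are not known exactly. Their poses are not given: they have to be found in the camera images.
- cone_stand: Light wooden stand, fixed, round, 90 mm tall; origin: centre of its underside on the worktop, z up. Foot 90 mm wide, 12 mm high. Lower section 55 mm wide, 53 at its top, two dark lines there. Level ledge at height 38 mm = marked middle step. Next section 40 mm wide, 37 at its top (height 64 mm, upper ledge). Tip 28 mm wide tapering to 12 at height 90 mm. Rings fit with a few mm of play.
- ring_middle: The middle-sized wooden napkin ring, the one to seat: plain short tube, 56 mm outer and 45 mm inner diameter, 24 mm high, about 40 g, lying flat, axis upright. Origin on its axis at its underside, z up along the axis. It stops on the marked step with its underside 38 mm above the worktop.
- ring_small: The small wooden napkin ring: same form, 43 mm outer and 32 mm inner diameter, 24 mm high; origin on its axis at its underside. To be left where it lies.
- ring_large: The large wooden napkin ring: same form, 70 mm outer and 59 mm inner diameter, 24 mm high; origin on its axis at its underside. To be left where it lies.
Things that resemble listed ones, but are neither listed nor needed, are in the scene too. What is shaped like the ring_middle but purple is not meant. What is shaped like the cone_stand but pink is not meant.

How it is judged:
On the way:
1. the middle-sized ring, still held, is lowered round the stand to within 10 mm of the marked step (z of ring_middle in the frame of cone_stand between 0.028 and 0.048 m and horizontal distance between ring_middle and cone_stand below 0.01 m and contact force between the fingers and ring_middle above 0.5 N), for 0.1 s.
At the end, for the whole second after the job is handed in: The middle-sized ring rests round the stand on the marked step: underside within 8 mm of the ledge's height, axis within 10 mm of the stand's axis and within 10 degrees of upright, at rest; the small and large rings are within 30 mm of where they started (z of ring_middle in the frame of cone_stand between 0.03 and 0.046 m and horizontal distance between ring_middle and cone_stand below 0.01 m and angle between ring_middle's own z axis and vertical below 0.17 rad and linear speed of ring_middle below 0.02 m/s and distance of each of ring_small, ring_large from where it was at the start of the episode below 0.03 m); the robot touches nothing.
It also fails if it takes over 35 s, if anything falls off the work surface, if the arm or the gripper's body presses on something with over 40 N, if the wrist force passes 120 N, or if a joint passes its speed limit or range.

## Robot

A 6-joint arm with a two-finger parallel gripper is mounted at the origin on a cart in front of the work surface, level with it; the furniture and walls round the work are solid. World frame = base frame: x ahead of the robot, y to its left, z up, the work surface at z = 0. Lengths are in m, angles in rad, forces in N, time in s.
With the tool pointing down it reaches from about 0.325 to 0.775 m from the base axis. Payload 9.3 kg.
Tool frame: the origin (TCP) lies midway between the tips of the shut fingers; the grasp point (between the pads) lies 19 mm behind it; x points along the fingers, y is the direction in which the jaws open and shut, and the axes are right-handed (so a half turn about x gives the same grasp; the last joint's range is limited). The gripper opens to 85 mm and grips with 20 to 120 N. Pads are 22 mm wide; open, the fingers measure 114 mm over their backs; the gripper's body (76 mm by 85 mm) begins 54 mm behind the grasp point. The pads swing forward as they close: fully open they stand 13 mm farther back than shut.
Start: joints at [1.193, 0.259, 0.021, 1.334, 0, 1.418], TCP at [0.123, 0.536, 0.231] pointing down, gripper open.
Joint ranges: [-3.04, 3.04], [-0.91, 1.82], [-1.04, 1.36], [-1.92, 1.95], [-1.52, 1.45], [-3.14, 3.14]. Speed limits (rad/s): [2.22, 2.22, 2.79, 3.14, 3.14, 3.14].

## Interface

Orientations are given as a rotation vector (axis times angle).
In Python, from plant import arm, snapshot, get_calibration, job gives the robot as it stands. Calls block until the motion is done:
- arm.movep(position, orientation): joint-space move of the TCP to a pose.
- arm.move_l(position, rotation=None, max_speed=0.15): straight line of the TCP; rotation=None keeps the orientation; max_speed is the mean speed in m/s.
- arm.goto_joints(angles): joint-space move.
- arm.gripper_open() and arm.grasp(grip_force=None): open the fingers fully, or close them until they stop; grip_force is the grip in N (None keeps the last).
- arm.sleep(seconds).
- arm.inverse_kinematics(position, orientation): joint angles nearest the present ones, or None.
- arm.get_obs(): the state.
- snapshot(name): name is "scene" or "top" or "wrist"; returns the picture (384x512x3 uint8, blue, green, red); there is no depth.
- get_calibration(name): a dict with "vertical_fov" (degrees; the focal length in pixels is half the picture's height over the tangent of half this angle, whatever the lens; pixels are square), "cx", "cy" (the principal point, pixels), "view" (4x4, takes a point from world to camera coordinates). Camera axes: x right, y up, looking along -z (the intrinsics and any distortion apply to the point x, -y, -z); pixel columns grow to the right and rows downward; lengths in m; the calibration is good to about 2 mm. A picture is of the moment at which its call begins: read the wrist's pose just before it. get_calibration takes no time and is no camera call; for the wrist camera it gives the pose at the moment of the call.
A pose or a line that the arm cannot do raises arm.MotionError and nothing moves.
- job.finish_job(): hands the job in, once; it reports no verdict.
The state is a dict: "time": time; "joint_pos": joint angles; "dq": joint speeds; "joint_efforts": joint torques, N m; "eef_pos": TCP position; "eef_rot": TCP orientation; "force": force on the tool from outside, world axes, zero at the start; "ft_torque": the same for the moment, N m; "finger_gap": opening from 0.0 (shut) to 1.0 (fully open).
Only numpy, scipy, OpenCV 4.12 (cv2) and the standard library are available. Lean on these libraries where they do the work, as an engineer would, in place of code of your own. Each camera call takes 0.05 s, during which the arm holds its last target.

## Working session

There is one attempt and no reset: what is moved stays moved. The work goes in short steps, each a Python script; the robot and the scene stay as the last script left them, time stands still between calls to the robot, and variables do not carry over. Pictures are saved under pics/ and viewed, and the job is handed in when it is done.

```bash
mkdir -p pics; ls; python3 - <<'E'
from plant import arm,snapshot,get_calibration
import cv2
for n in ("scene","top","wrist"):
    c=get_calibration(n); print(n,c)
    cv2.imwrite(f"pics/{n}0.png",snapshot(n))
o=arm.get_obs();print(o["time"],o["eef_pos"],o["eef_rot"],o["finger_gap"])
E
```

```text
pics
scene {'vertical_fov': 42.04015225177041, 'cx': 250.86718060735302, 'cy': 187.66566090190528, 'view': array([[ 0.82358969, -0.56699783,  0.0146111 , -0.33455289],
       [ 0.37203965,  0.55949011,  0.74064655, -0.21205891],
       [-0.42811975, -0.60455296,  0.67173596, -1.10138664],
       [ 0.        ,  0.        ,  0.        ,  1.        ]])}
top {'vertical_fov': 44.25032815579601, 'cx': 259.50008580690854, 'cy': 193.3400966275852, 'view': array([[ 0.0896458 , -0.99597173,  0.00198386, -0.00136874],
       [ 0.97501094,  0.08816533,  0.20391308, -0.42963032],
       [-0.20326657, -0.01634567,  0.97898699, -1.15217975],
       [ 0.        ,  0.        ,  0.        ,  1.        ]])}
wrist {'vertical_fov': 59.671535847647455, 'cx': 251.2021095816909, 'cy': 188.53841004317735, 'view': array([[ 2.22636090e-01,  9.74901547e-01, -3.80809408e-04,
        -5.49440758e-01],
       [-9.37544571e-01,  2.13997834e-01, -2.74253723e-01,
         3.63906154e-02],
       [-2.67288887e-01,  6.14158025e-02,  9.61657294e-01,
        -3.77042892e-01],
       [ 0.00000000e+00,  0.00000000e+00,  0.00000000e+00,
         1.00000000e+00]])}
0.15 [0.12253497 0.53595959 0.23079945] [ 0.17575802  1.56387907 -0.17735587] 1.0042748323853827
```

View pics/scene0.png

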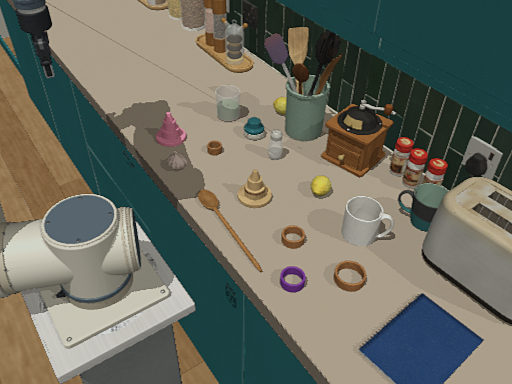

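View pics/top0.png

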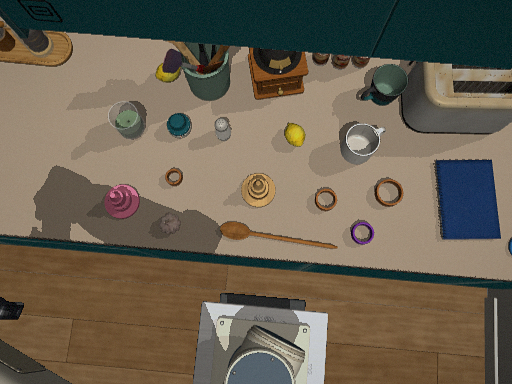

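View pics/wrist0.png

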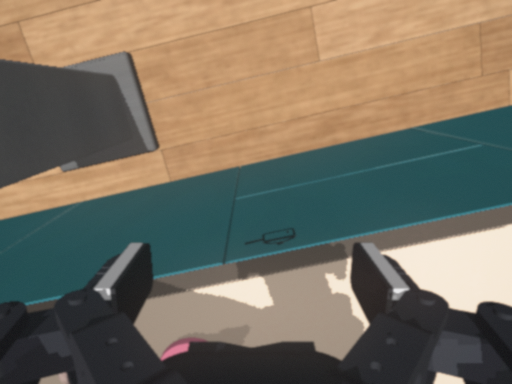

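The top view shows the middle ring at about (326,199), the large ring at (389,192), the small ring at (175,177), the stand at (258,189), purple at (362,233) and pink at (122,200). I'll locate these coarsely, then look closely with the wrist camera.

```bash
cat > h.py <<'E'
import numpy as np, cv2
from plant import arm,snapshot,get_calibration
def ray(c,uv,z):
    f=192/np.tan(np.radians(c["vertical_fov"])/2)
    d=np.array([(uv[0]-c["cx"])/f,-(uv[1]-c["cy"])/f,-1.])
    V=np.array(c["view"]);R=V[:3,:3];o=-R.T@V[:3,3];d=R.T@d
    return o+d*(z-o[2])/d[2]
def proj(c,p):
    f=192/np.tan(np.radians(c["vertical_fov"])/2)
    V=np.array(c["view"]);q=V[:3,:3]@np.array(p)+V[:3,3]
    return np.array([c["cx"]+f*q[0]/-q[2],c["cy"]-f*q[1]/-q[2]])
E
python3 - <<'E'
from h import *
for n,pts in (("top",dict(mid=(326,199),large=(389,192),small=(175,177),stand=(258,189),purple=(362,233))),("scene",dict(mid=(293,237),large=(350,275),small=(215,148),stand=(255,190),purple=(292,279)))):
    im=cv2.imread(f"pics/{n}0.png");c=get_calibration(n)
    hsv=cv2.cvtColor(im,cv2.COLOR_BGR2HSV)
    for k,(u,v) in pts.items():
        w=im[v-24:v+25,u-24:u+25]
        h=hsv[v-24:v+25,u-24:u+25]
        m=((h[...,1]>95)).astype(np.uint8)*255
        cs,_=cv2.findContours(m,cv2.RETR_EXTERNAL,cv2.CHAIN_APPROX_NONE)
        b=max(cs,key=lambda x:cv2.contourArea(cv2.convexHull(x)))
        e=cv2.fitEllipse(cv2.convexHull(b)) if len(b)>5 else None
        uv=np.array(e[0])+(u-24,v-24)
        print(n,k,uv.round(1),np.round(e[1],1),ray(c,uv,0.012).round(4))
    cv2.imwrite(f"pics/{n}_crop.png",cv2.resize(im[130:260,140:420],None,fx=2.8,fy=2.8,interpolation=cv2.INTER_CUBIC) if n=="top" else cv2.resize(im[120:310,180:400],None,fx=3,fy=3,interpolation=cv2.INTER_CUBIC))
E
```

```text
top mid [325.5 199.3] [21.5 22.8] [ 0.4344 -0.1344  0.012 ]
top large [388.6 192.4] [27.3 28.6] [ 0.4676 -0.2969  0.012 ]
top small [173.5 176.7] [16.7 17.8] [0.4587 0.2663 0.012 ]
top stand [257.9 189.6] [33.6 34.1] [0.4442 0.0428 0.012 ]
top purple [362.1 232.7] [21.5 22.7] [ 0.356 -0.233  0.012]
scene mid [292.6 236.5] [23.3 24.4] [ 0.4344 -0.135   0.012 ]
scene large [349.5 275.6] [30.4 32.9] [ 0.4678 -0.298   0.012 ]
scene small [214.4 147.5] [15.4 15.5] [0.4601 0.2654 0.012 ]
scene stand [254.9 189.8] [33.6 37.9] [0.454  0.0511 0.012 ]
scene purple [292.1 279. ] [25.5 25.9] [ 0.3557 -0.234   0.012 ]
```

View pics/top_crop.png

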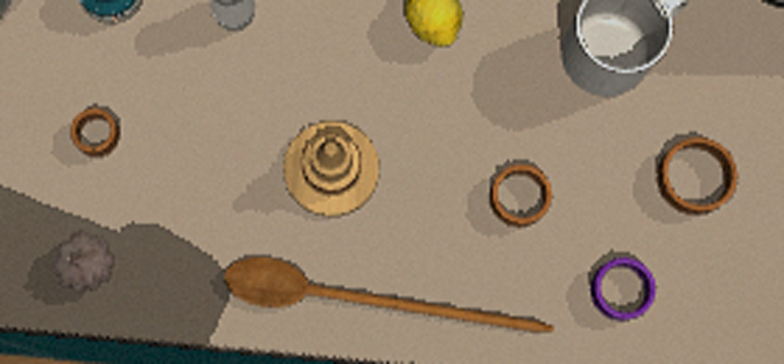

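```bash
cat >> h.py <<'E'
from scipy.spatial.transform import Rotation as Ro
DOWN=np.array([0,np.pi/2,0])
E
python3 - <<'E'
from h import *
o=arm.get_obs();c=get_calibration("wrist")
T=np.eye(4);T[:3,:3]=Ro.from_rotvec(o["eef_rot"]).as_matrix();T[:3,3]=o["eef_pos"]
VT=c["view"]@T  # tool->cam
np.save("VT.npy",VT)
print(T.round(3));print(np.linalg.inv(VT).round(3))
for tgt in [(0.434,-0.134),(0.444,0.043)]:
  for dx in (0,-.06,-.12):
    for z in (0.12,.18,.25):
        P=np.eye(4);P[:3,:3]=Ro.from_rotvec(DOWN).as_matrix();P[:3,3]=[tgt[0]+dx,tgt[1],z]
        c2=dict(c);c2["view"]=VT@np.linalg.inv(P)
        print(tgt,dx,z,proj(c2,(*tgt,0.024)).round(),arm.inverse_kinematics(P[:3,3],DOWN) is not None)
E
```

```text
[[-0.     0.223  0.975  0.123]
 [-0.001  0.975 -0.223  0.536]
 [-1.    -0.001 -0.     0.231]
 [ 0.     0.     0.     1.   ]]
[[-0.001  0.274 -0.962 -0.142]
 [ 1.    -0.    -0.001 -0.   ]
 [-0.    -0.962 -0.274 -0.069]
 [ 0.     0.     0.     1.   ]]
(0.434, -0.134) 0 0.12 [251. 190.] True
(0.434, -0.134) 0 0.18 [251. 171.] True
(0.434, -0.134) 0 0.25 [251. 157.] True
(0.434, -0.134) -0.06 0.12 [251. 263.] True
(0.434, -0.134) -0.06 0.18 [251. 232.] True
(0.434, -0.134) -0.06 0.25 [251. 208.] True
(0.434, -0.134) -0.12 0.12 [251. 327.] True
(0.434, -0.134) -0.12 0.18 [251. 287.] True
(0.434, -0.134) -0.12 0.25 [251. 255.] True
(0.444, 0.043) 0 0.12 [251. 190.] True
(0.444, 0.043) 0 0.18 [251. 171.] True
(0.444, 0.043) 0 0.25 [251. 157.] True
(0.444, 0.043) -0.06 0.12 [251. 263.] True
(0.444, 0.043) -0.06 0.18 [251. 232.] True
(0.444, 0.043) -0.06 0.25 [251. 208.] True
(0.444, 0.043) -0.12 0.12 [251. 327.] True
(0.444, 0.043) -0.12 0.18 [251. 287.] True
(0.444, 0.043) -0.12 0.25 [251. 255.] True
```

```bash
python3 - <<'E'
from h import *
import pickle
out={}
for k,p in (("stand",(0.444,0.043,0.22)),("ring",(0.434,-0.134,0.22))):
    arm.movep(p,DOWN); arm.sleep(0.3)
    c=get_calibration("wrist");im=snapshot("wrist");cv2.imwrite(f"pics/w_{k}.png",im);out[k]=c
    o=arm.get_obs();print(k,o["time"],np.round(o["eef_pos"],4))
pickle.dump(out,open("cal.pkl","wb"))
E
```

```text
stand 2.6167 [0.444  0.0433 0.22  ]
ring 3.7083 [ 0.4342 -0.1332  0.2201]
```

View pics/w_stand.png

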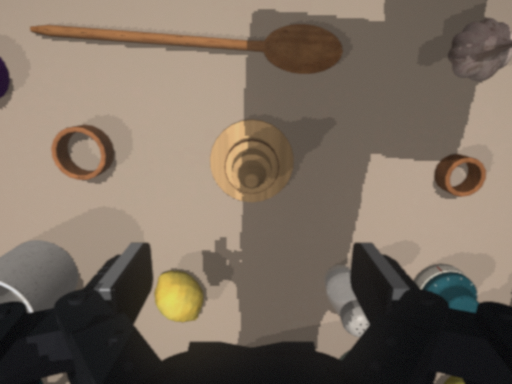

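View pics/w_ring.png

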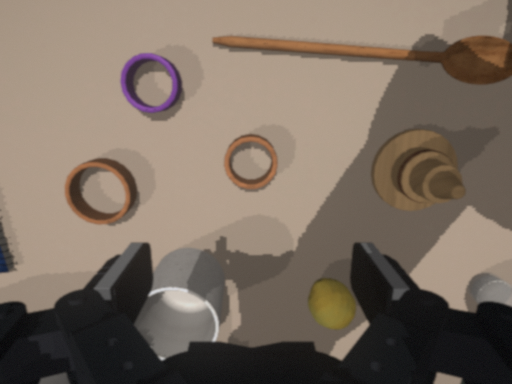

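```bash
cat >> h.py <<'E'
import pickle
def ell(im,uv,r,thr=None):
    u,v=map(int,uv);x0,y0=max(u-r,0),max(v-r,0)
    w=im[y0:v+r,x0:u+r]
    s=cv2.cvtColor(cv2.resize(w,None,fx=4,fy=4,interpolation=cv2.INTER_CUBIC),cv2.COLOR_BGR2HSV)[...,1]
    t,m=cv2.threshold(s,0 if thr is None else thr,255,cv2.THRESH_BINARY+(cv2.THRESH_OTSU if thr is None else 0))
    m=cv2.morphologyEx(m,cv2.MORPH_OPEN,np.ones((5,5)))
    cs,_=cv2.findContours(m,cv2.RETR_EXTERNAL,cv2.CHAIN_APPROX_NONE)
    b=cv2.convexHull(max(cs,key=cv2.contourArea))
    e=cv2.fitEllipse(b)
    return (np.array(e[0])+.5)/4-.5+(x0,y0),np.array(e[1])/4,t,m
def measure(c,uv,R,h):
    "centre of upright cylinder radius R height h from its silhouette ellipse centre"
    p=ray(c,uv,h/2)[:2]
    t=np.linspace(0,2*np.pi,90)
    pts=np.array([proj(c,(p[0]+R*np.cos(a),p[1]+R*np.sin(a),z)) for z in (0,h) for a in t],np.float32)
    e=cv2.fitEllipse(cv2.convexHull(pts))
    return p-(ray(c,e[0],h/2)[:2]-p),np.array(e[1])
E
python3 - <<'E'
from h import *
cal=pickle.load(open("cal.pkl","rb"))
for k,lst in (("stand",[("stand",(252,161),55,.045,.012),("mid",(82,152),45,.028,.024),("small",(461,175),36,.0215,.024)]),
          ("ring",[("mid",(250,162),45,.028,.024),("large",(100,192),50,.035,.024),("stand",(418,169),60,.045,.012)])):
    im=cv2.imread(f"pics/w_{k}.png")
    for n,uv,r,R,h in lst:
        c,ax,t,m=ell(im,uv,r); p,axm=measure(cal[k],c,R,h)
        cv2.imwrite(f"pics/m_{k}_{n}.png",m)
        print(k,n,c.round(1),ax.round(1),axm.round(1),t,p.round(4))
E
cd pics; python3 -c "
import cv2,numpy as np
a=[cv2.resize(cv2.imread(f'm_{x}.png'),(240,240)) for x in('stand_stand','stand_mid','ring_mid')]
cv2.imwrite('mm.png',np.hstack(a))"
```

```text
stand stand [251.3 160.4] [83.  83.8] [84.2 84.7] 80.0 [0.446  0.0432]
stand mid [ 81.6 151.7] [55. 62.] [56.7 65.1] 88.0 [ 0.4352 -0.1342]
stand small [460.  174.7] [41.6 51. ] [44.1 54. ] 96.0 [0.4596 0.2662]
ring mid [250.5 161.8] [53.3 54.6] [54.4 56.4] 89.0 [ 0.4354 -0.1342]
ring large [ 99.8 190.9] [65.4 71.4] [67.4 74.1] 87.0 [ 0.4685 -0.2967]
ring stand [419.  171.7] [83.4 97.5] [80.9 90.5] 81.0 [0.4489 0.0486]
```

View pics/mm.png

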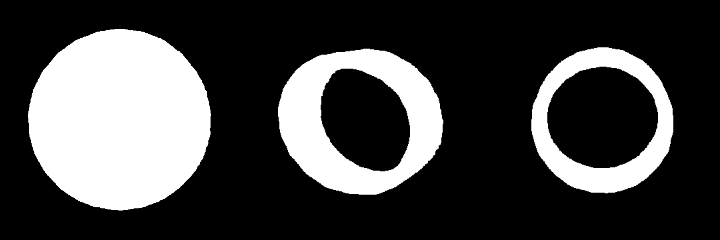

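```bash
python3 - <<'E'
from h import *
cal=pickle.load(open("cal.pkl","rb"))
im=cv2.imread("pics/w_stand.png")
for z,R in ((.09,.006),(.064,.0185),(.038,.0265)):
    pts=np.array([proj(cal["stand"],(.446+R*np.cos(a),.0432+R*np.sin(a),z)) for a in np.linspace(0,2*np.pi,40)])
    print(z,pts.mean(0)); 
    for p in pts: im[int(round(p[1])),int(round(p[0]))]=(0,0,255)
cv2.imwrite("pics/tipchk.png",cv2.resize(im[110:210,200:300],None,fx=6,fy=6,interpolation=cv2.INTER_NEAREST)[:600])
arm.move_l((0.4353,-0.1342,0.06),DOWN,0.2)
arm.move_l((0.4353,-0.1342,0.001),DOWN,0.1)
o=arm.get_obs();print(o["time"],np.round(o["eef_pos"],4),np.round(o["force"],2))
arm.grasp(30)
o=arm.get_obs();print(o["time"],o["finger_gap"],np.round(o["eef_pos"],4),np.round(o["force"],2))
cv2.imwrite("pics/w_g.png",snapshot("wrist"))
E
```

```text
0.09 [251.43820209 180.78270683]
0.064 [251.39652426 173.78186024]
0.038 [251.36128126 167.72831962]
5.4 [ 0.4357 -0.1344  0.0015] [-0.26  0.35 -0.09]
5.7917 0.6346643544784741 [ 0.4357 -0.1344  0.0017] [-1.16  0.08  5.91]
```

View pics/tipchk.png

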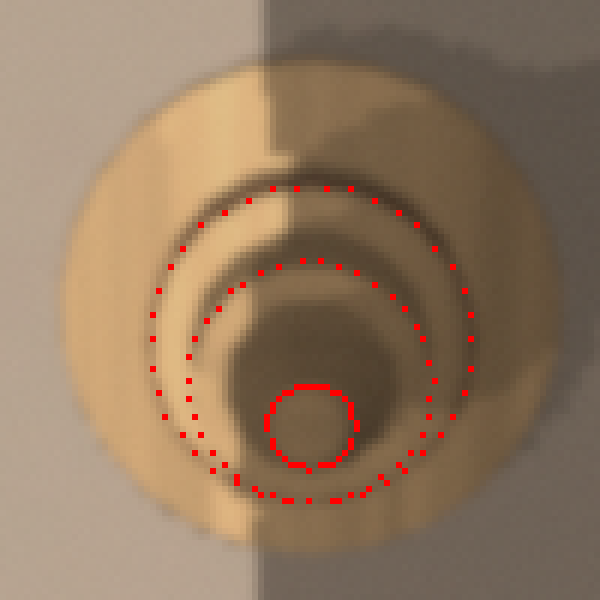

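View pics/w_g.png

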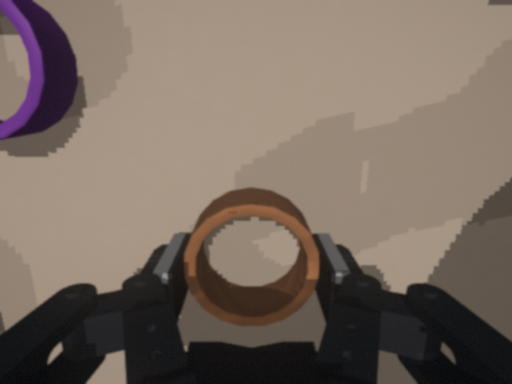

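```bash
python3 - <<'E'
from h import *
o0=arm.get_obs()
p=o0["eef_pos"]
arm.move_l((p[0],p[1],0.14),DOWN,0.2); arm.sleep(0.1)
o=arm.get_obs();c=get_calibration("wrist");im=snapshot("wrist");cv2.imwrite("pics/w_lift.png",im);pickle.dump((o,c),open("lift.pkl","wb"))
print(o["time"],o["finger_gap"],np.round(o["eef_pos"],4),np.round(o["eef_rot"],4),np.round(o["force"],2))
E
```

```text
6.7833 0.6371708588353493 [ 0.435  -0.1341  0.1387] [9.0000e-04 1.5729e+00 9.0000e-04] [-0.36  0.31 -0.43]
```

View pics/w_lift.png

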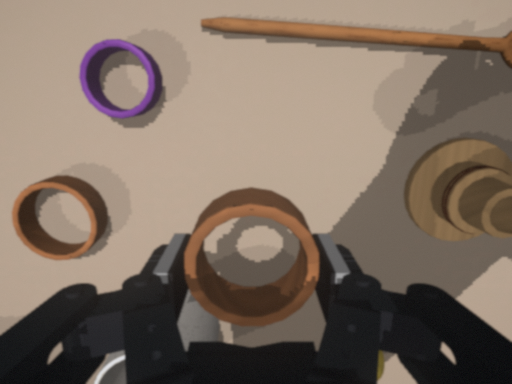

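```bash
python3 - <<'E'
from h import *
o,c=pickle.load(open("lift.pkl","rb"));im=cv2.imread("pics/w_lift.png")
p=o["eef_pos"]
for R,zz,col in ((.028,.0223,(0,0,255)),(.0225,.0223,(255,0,0)),(.028,-.0017,(0,255,0)),(.0225,-.0017,(0,255,255))):
    pts=np.array([proj(c,(p[0]-.0004+R*np.cos(a),p[1]+R*np.sin(a),p[2]+zz)) for a in np.linspace(0,2*np.pi,90)])
    for q in pts: im[int(round(q[1])),int(round(q[0]))]=col
cv2.imwrite("pics/liftchk.png",cv2.resize(im[170:350,160:350],None,fx=3.3,fy=3.3,interpolation=cv2.INTER_NEAREST))
E
```

```text
(no output)
```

View pics/liftchk.png

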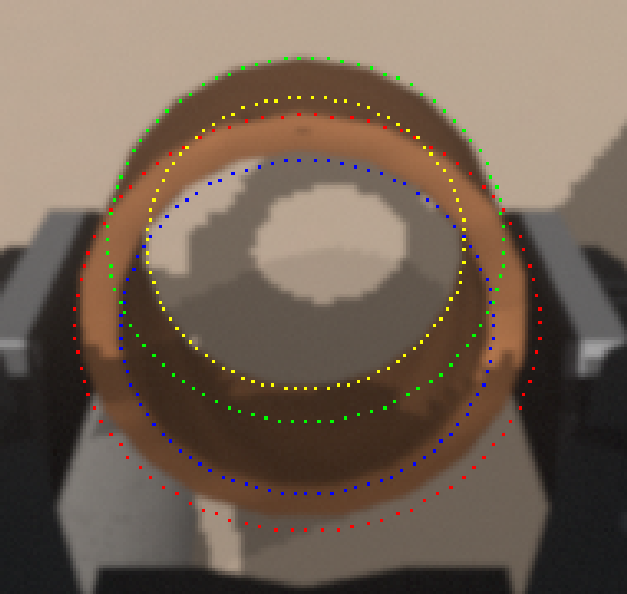

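```bash
python3 - <<'E'
from h import *
T=np.array([0.4466,0.0435])
arm.move_l((*T,0.14),DOWN,0.15); arm.sleep(0.3)
o=arm.get_obs();print(np.round(o["eef_pos"],4),np.round(o["force"],2))
e=T-o["eef_pos"][:2]
arm.move_l((*(T+e),0.105),DOWN,0.1); arm.sleep(0.3)
o=arm.get_obs();c=get_calibration("wrist");im=snapshot("wrist");cv2.imwrite("pics/w_above.png",im);cv2.imwrite("pics/s_above.png",cv2.resize(snapshot("scene")[130:230,200:310],None,fx=5,fy=5,interpolation=cv2.INTER_CUBIC))
pickle.dump((o,c,e),open("above.pkl","wb"))
print(o["time"],o["finger_gap"],np.round(o["eef_pos"],4),np.round(o["eef_rot"],4),np.round(o["force"],2))
for z,R in ((.09,.006),(.064,.014),(.064,.0185)):
    pts=np.array([proj(c,(.446+R*np.cos(a),.0432+R*np.sin(a),z)) for a in np.linspace(0,2*np.pi,60)])
    for p in pts: im[int(round(p[1])),int(round(p[0]))]=(0,0,255)
cv2.imwrite("pics/abovechk.png",cv2.resize(im[170:350,160:350],None,fx=3.3,fy=3.3,interpolation=cv2.INTER_NEAREST))
E
```

```text
[0.4466 0.0431 0.14  ] [-0.85 -0.09 -0.89]
9.275 0.6330968579752554 [0.4468 0.0438 0.1054] [-0.0000e+00  1.5699e+00 -1.0000e-04] [-0.37 -0.98  0.35]
```

View pics/abovechk.png

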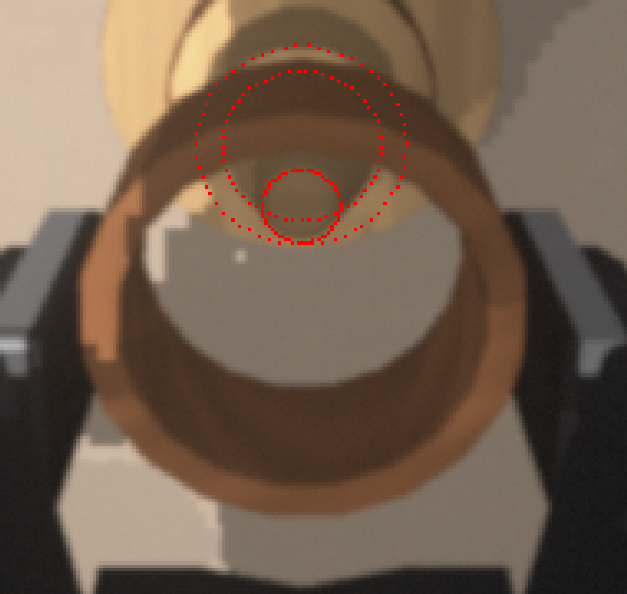

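View pics/s_above.png

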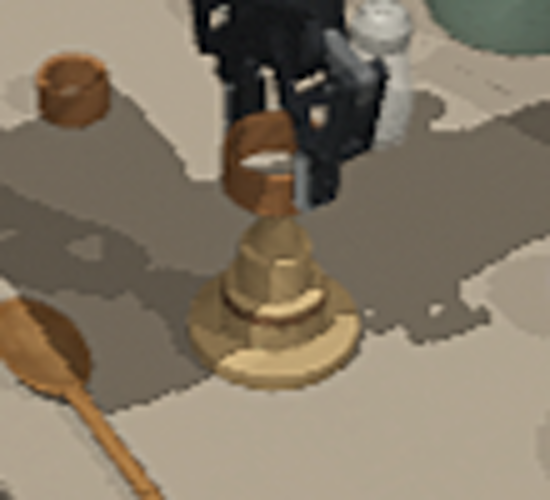

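```bash
python3 - <<'E'
from h import *
T=np.array([0.4466,0.0433])
for z in (0.085,0.07,0.062,0.055,0.049,0.045):
    arm.move_l((*T,z),DOWN,0.06)
    o=arm.get_obs();f=o["force"];print(round(o["time"],2),round(o["finger_gap"],3),np.round(o["eef_pos"],4),np.round(f,2),np.round(o["ft_torque"],2))
    if np.linalg.norm(f)>6: print("stop");break
c=get_calibration("wrist");im=snapshot("wrist");cv2.imwrite("pics/w_low.png",im);cv2.imwrite("pics/s_low.png",cv2.resize(snapshot("scene")[130:230,200:310],None,fx=5,fy=5,interpolation=cv2.INTER_CUBIC))
E
```

```text
9.86 0.632 [0.4463 0.0433 0.0846] [ 0.31 -0.32 -0.61] [-0.04 -0.05  0.02]
10.26 0.631 [0.4463 0.0433 0.0697] [-0.22  0.09 -0.31] [-0.05  0.    0.02]
10.54 0.63 [0.4464 0.0433 0.0617] [-0.55 -0.75 -1.1 ] [-0.   -0.08  0.04]
10.81 0.631 [0.4464 0.0433 0.0548] [ 0.52 -0.72 -0.84] [0.01 0.   0.  ]
11.06 0.634 [0.4463 0.0433 0.0487] [ 0.7   0.29 -0.3 ] [-0.01 -0.03 -0.01]
11.31 0.63 [0.4464 0.0433 0.0448] [-0.46  0.65  0.04] [ 0.02 -0.    0.06]
```

View pics/w_low.png

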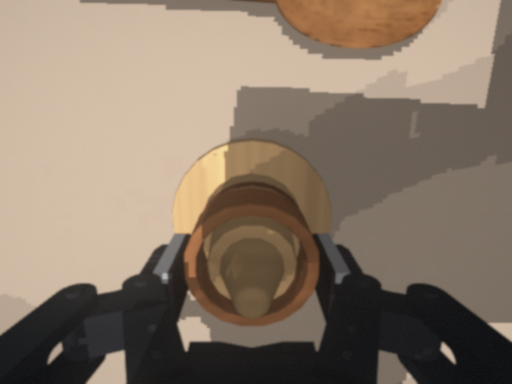

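View pics/s_low.png

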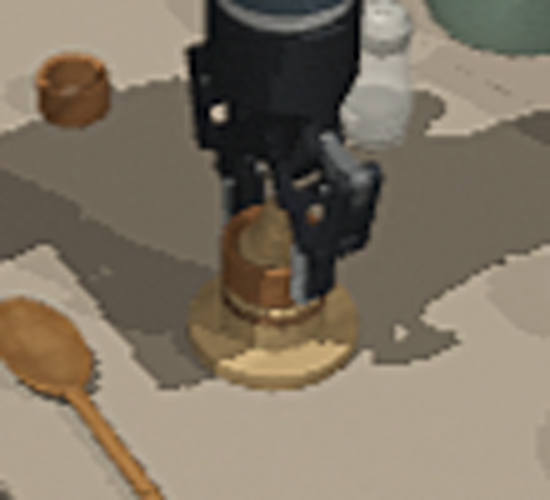

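No contact on the way down, and the ring is round the 40 mm section with its underside at about 43 mm. I'll lower it in small steps until the step stops it.

```bash
python3 - <<'E'
from h import *
T=np.array([0.4466,0.0433])
for z in (0.043,0.0415,0.0405,0.0395,0.0385,0.0375,0.0365):
    arm.move_l((*T,z),DOWN,0.03)
    arm.sleep(0.1)
    o=arm.get_obs();f=o["force"];print(round(o["time"],2),round(o["finger_gap"],3),np.round(o["eef_pos"],4),np.round(f,2),np.round(o["ft_torque"],2))
    if np.linalg.norm(f)>4: print("contact");break
cv2.imwrite("pics/w_dn.png",snapshot("wrist"));cv2.imwrite("pics/s_dn.png",cv2.resize(snapshot("scene")[130:230,200:310],None,fx=5,fy=5,interpolation=cv2.INTER_CUBIC))
E
```

```text
11.76 0.631 [0.4466 0.0433 0.043 ] [-0.2   0.44 -0.58] [ 0.01  0.03 -0.05]
12.11 0.635 [0.4466 0.0433 0.0415] [-0.49  0.66 -1.35] [ 0.   -0.03 -0.  ]
12.46 0.631 [0.4466 0.0433 0.0405] [ 0.1   0.02 -0.93] [0.04 0.02 0.01]
12.81 0.633 [0.4468 0.0433 0.0397] [-1.59  0.53  6.36] [-0.06  0.24 -0.04]
contact
```

View pics/s_dn.png

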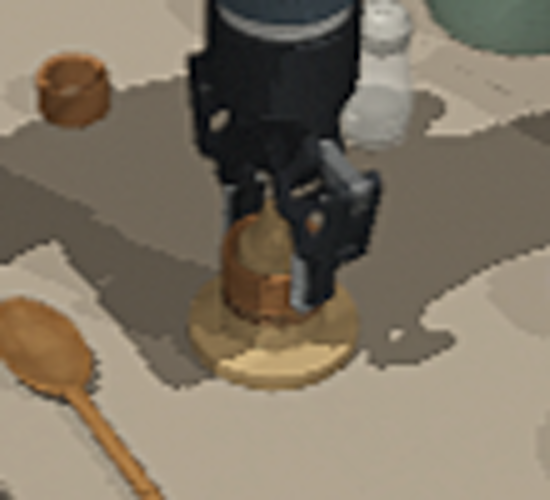

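Contact came at TCP z 0.0397, which is the height predicted for the marked step. Releasing and retreating straight up.

```bash
python3 - <<'E'
from h import *
arm.gripper_open(); arm.sleep(0.2)
p=arm.get_obs()["eef_pos"]
arm.move_l((0.4466,0.0433,0.09),DOWN,0.08)
arm.move_l((0.446,0.0432,0.22),DOWN,0.15); arm.sleep(0.3)
o=arm.get_obs();c=get_calibration("wrist");im=snapshot("wrist");cv2.imwrite("pics/w_end.png",im)
cv2.imwrite("pics/s_end.png",cv2.resize(snapshot("scene")[120:310,180:400],None,fx=3,fy=3,interpolation=cv2.INTER_CUBIC))
print(o["time"],o["finger_gap"],np.round(o["eef_pos"],4),np.round(o["force"],2))
for z,R,col in ((.062,.028,(0,0,255)),(.062,.0225,(255,0,0)),(.038,.028,(0,255,0))):
    for a in np.linspace(0,2*np.pi,60):
        q=proj(c,(.446+R*np.cos(a),.0432+R*np.sin(a),z)); im[int(round(q[1])),int(round(q[0]))]=col
cv2.imwrite("pics/w_endchk.png",cv2.resize(im[110:210,200:300],None,fx=6,fy=6,interpolation=cv2.INTER_NEAREST))
E
```

```text
15.625 0.996089762014274 [0.4459 0.0432 0.2196] [-0.5   0.55 -0.06]
```

View pics/s_end.png

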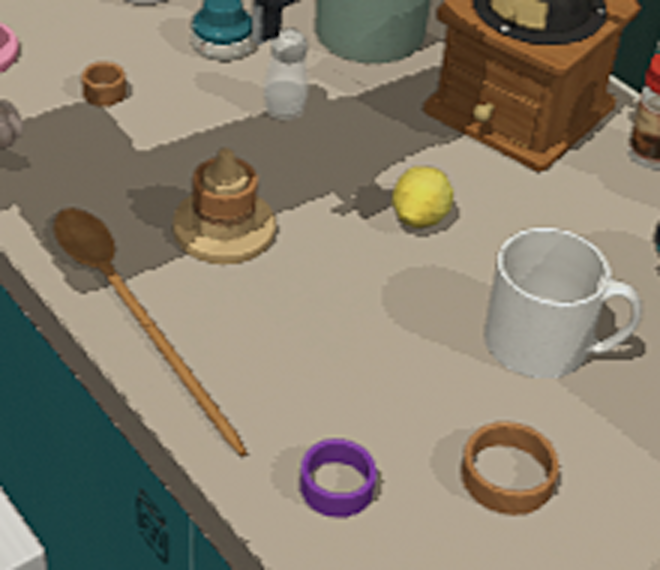

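View pics/w_endchk.png

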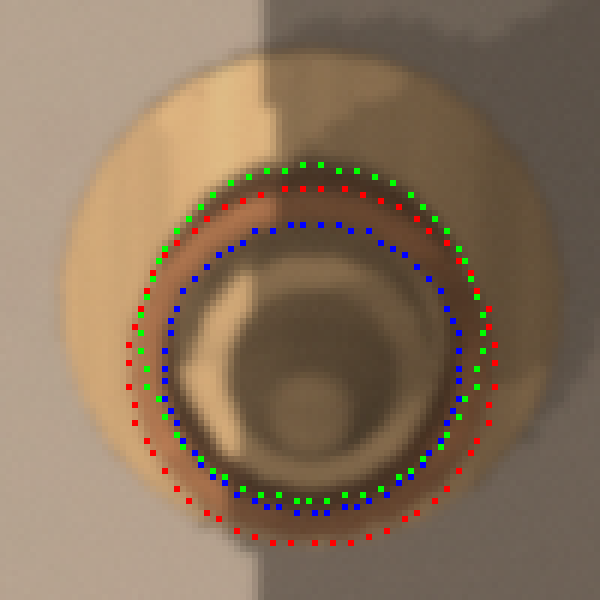

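The wrist view shows the ring level and concentric, with its rim and underside outlines where the step height predicts to within about 1 mm. The small and large rings are unmoved and the gripper is clear, so I'm handing in.

```bash
python3 - <<'E'
from plant import job
print(job.finish_job())
E
```

```text
the job is handed in; nothing more can be done
None
```

The middle ring is seated on the marked step, and I handed the job in at about 15.6 s of the 35 s allowed; no verdict is reported.

- **Locating:** I found the rings and stand in the top and scene views, then refined with the wrist camera. The middle ring was at (0.4353, −0.1342) and the stand at (0.446, 0.0432).
- **Placing:** I gripped the ring across its diameter at 30 N and carried it over the tip. It went down without touching until it stopped at a TCP height of 0.0397 m, with about 6 N of force. That is the height expected for an underside at 38 mm. I opened the gripper only then and backed straight up.
- **Final checks:** The wrist view shows the ring level and concentric with the stand, matching the predicted outlines to about 1 mm. In the scene view the small and large rings look unmoved, though I did not measure them again. The gripper is clear, with a force reading of about zero.
- **Disagreements:** The stand measured obliquely from the hover above the ring came out about 6 mm off, because its tip spoiled the outline. I discarded that reading. The held ring's rim also looked about 4% smaller than predicted, and the cause stayed unexplained; the stop height and final pictures showed no ill effect.

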